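Tighten the vessel's clamp nut with the click wrench

TASK

Fit the click wrench over the square nut on top of the steel pressure vessel and tighten the nut clockwise (seen from above) until the wrench breaks over with a felt click, then stop at once: forcing it on past the click overtightens the nut and drags the washer under it round. Take the wrench off without loosening the nut, set it down flat on the free bench away from the vessel (set down, not dropped), and leave the other things where they are.

Things in the scene. Friction and masses are not known exactly. Their poses are not given: they have to be found in the camera images.
- vessel: squat round steel pressure vessel, 112 mm diameter, 40 mm high, fixed to the bench; origin at the centre of its underside, z up. The nut stands on its axis. A short port, 63 mm out from the axis, sticks out of its side at 17 mm height.
- washer: flat brass seat washer under the nut, 62 mm across, 4 mm thick, on the vessel's axis at 40 to 44 mm above the bench; origin at the centre of its underside. It is held by friction (1.9 N m) and must not be dragged round. Its yaw varies and does not show where the nut seats.
- nut: steel clamp nut on the vessel's axis: round collar 54 mm across and 6 high, then a 30 mm square head up to 22 mm, then a lead-on cone up to 31 mm (30 mm wide at its foot, 14 at its top). Origin at the centre of the collar's underside, 44 mm above the bench, z up; x and y axes square to the head's flats.
- nut_top (a point): top of the nut's cone, on the axis, 75 mm above the bench. The nut runs clockwise seen from above against light friction (0.2 N m) for about 14 to 32 degrees, different every time, then comes up hard on its seat. It does not spring back, but can be unscrewed again.
- wrench: square socket in the head of the click wrench: steel, 44 mm square outside, 20 high, with a 34 mm square hole right through (4 mm wider than the nut head, so it turns about 8 degrees freely either way before it bites). Origin at the centre of the hole on the underside, z up, x toward the handle. Fitted, its underside rests on the nut's collar, 50 mm above the bench.
- socket (a point): centre of the square hole on the underside of the wrench's socket. The whole wrench weighs about 0.25 kg, lies flat on its underside, reaches 229 mm from here to the handle's end and balances about 100 mm from here.
- wrench_handle: handle of the click wrench: a dark ring 72 mm across round the socket, on which it pivots, a 14 mm steel shaft, a black grip 20 mm wide and 22 high from 94 to 219 mm from the hole's centre, and a steel end cap to 229 mm. Origin as the socket's, x along the handle away from the head.
- grip (a point): middle of the place to hold the grip: on the handle 135 mm from the hole's centre, 11 mm above the underside. The handle stays in line with the socket until the moment on it about the hole's axis reaches 0.9 N m (about 7 N sideways here); then it gives way clockwise and the moment falls, to 0.36 N m at 0.10 rad: the click. There it meets a stop and the moment rises again. Eased, it springs back.
- cup_white: specimen cup, white screw lid, 60 mm across, 70 tall; a bystander, leave it alone; origin at the centre of its underside
- bottle_black: small bottle with a black cap, 33 mm across, 74 tall; a bystander, leave it alone; origin at the centre of its underside
- vial: pill vial with a white cap, 35 mm across, 80 tall; a bystander, leave it alone; origin at the centre of its underside
- syringe: small syringe lying, 100 mm long; a bystander, leave it alone; origin at the centre of its underside
- marker: marker pen lying, 135 mm long; a bystander, leave it alone; origin at the centre of its underside
- tube: stoppered sample tube lying, 79 mm long, 14 thick; a bystander, leave it alone; origin at the centre of its underside
- carton: small white gable-top carton, 46 x 46 x 102 mm; a bystander, leave it alone; origin at the centre of its underside
- washer_rim (a point): a point on the edge of the brass washer, 31 mm from the axis; it moves only if the washer is dragged round
There are look-alikes about, which are no part of the job. Of the things shaped like the vessel, the steel one is meant.

How it is judged:
On the way, in this order (a step that is already met when the one before it is completed fails the run):
1. the wrench head sits square over the nut, down on its collar (within 6 mm) (horizontal distance between socket and nut below 0.006 m and z of socket in the frame of nut below 0.012 m and angle between wrench's own z axis and vertical below 0.15 rad), for 0.1 s.
2. with the wrench on the nut and the nut home on its seat, the handle has broken over (by more than 0.02 rad against the head) (all of step 1 and angle between the x axis of nut and the x axis of washer, either way round above 0.84 rad and angle between the x axis of wrench and the x axis of wrench_handle, either way round above 0.02 rad), for 0.05 s.
3. the wrench lies flat on the bench, more than 100 mm from the vessel's axis, still held: it was set down, not dropped (height (world z) of wrench below 0.01 m and angle between wrench's own z axis and vertical below 0.1 rad and horizontal distance between wrench and vessel above 0.1 m and contact force between the fingers and wrench above 0.5 N), for 0.1 s.
At the end, for the whole second after the job is handed in: The nut is home on its seat (within 0.06 rad of it), the washer was not dragged round (its edge moved less than 2.5 mm), and the wrench lies flat and still on the bench (head and handle within 10 mm of lying on it, tilted less than 0.1 rad), its hole more than 100 mm from the vessel's axis (angle between the x axis of nut and the x axis of washer, either way round above 0.84 rad and distance of washer_rim from where it was at the start of the episode below 0.0025 m and height (world z) of wrench below 0.01 m and angle between wrench's own z axis and vertical below 0.1 rad and horizontal distance between wrench and vessel above 0.1 m and height (world z) of grip below 0.02 m and linear speed of wrench below 0.02 m/s); the robot touches nothing.
It fails at once if the nut is overtightened: the edge of the washer under it is dragged round by more than 2.5 mm (distance of washer_rim from where it was at the start of the episode above 0.0025 m).
It fails at once if a bystander (cup, bottle, vial, syringe, marker, tube or carton) is moved by more than 25 mm (distance of any of cup_white, bottle_black, vial, syringe, marker, tube, carton from where it was at the start of the episode above 0.025 m).
It also fails if it takes over 72 s, if anything falls off the work surface, if the arm or the gripper's body presses on something with over 40 N, if the wrist force passes 120 N, or if a joint passes its speed limit or range.

ROBOT

A 6-joint arm with a two-finger parallel gripper is mounted at the origin on a cart in front of the work surface, level with it; the furniture and walls round the work are solid. World frame = base frame: x ahead of the robot, y to its left, z up, the work surface at z = 0. Lengths are in m, angles in rad, forces in N, time in s.
With the tool pointing down it reaches from about 0.35 to 0.85 m from the base axis. Payload 8.1 kg.
Tool frame: the origin (TCP) lies at the very end of the fingers, on their centre line; the grasp point (between the pads) lies 19 mm behind it; z points along the fingers, y is the direction in which the jaws open and shut (so a half turn about z gives the same grasp; the last joint's range is limited). The gripper opens to 93 mm and grips with 3 to 60 N. Pads are 15 mm wide; open, the fingers measure 128 mm over their backs; the gripper's body (75 mm by 188 mm) begins 65 mm behind the grasp point.
Start: joints at [1.03, 0.13, 1.488, -0, 1.523, -0.085], TCP at [0.264, 0.539, 0.219] pointing down, gripper open.
Joint ranges: [-2.96, 2.96], [-0.89, 2.26], [0.02, 2.5], [-1.34, 4.48], [0, 2.73], [-2.66, 2.66]. Speed limits (rad/s): [2.39, 2.39, 2.79, 3.14, 3.14, 3.14].

INTERFACE

Orientations are given as a rotation vector (axis times angle).
In Python, from plant import robot, vision gives the robot as it stands.
- The arm moves only by the shell command python3 -m creep 'ROWS' [FORCE]. ROWS is JSON, a list of rows, each a list of 7 numbers: the shift along the world's x, y, z in m, then the turn, a rotation vector about the world's x, y, z in degrees, then the closure, from 0 (fully open) to 1 (shut). A call has 1 to 10 rows; each row shifts and turns the commanded pose from where the row before left it; what a row does not reach is not made up. A row lasts 1/12 s, in which the tool goes at most 41.7 mm and 7.16 degrees, less where a joint would pass 70% of its speed; a pose out of reach is approached as far as the arm can. A call is refused whole if a number of a shift passes 0.0417 or a number of a turn 7.16, either way. A call with a gripper value outside its range is refused whole. The fingers move at their own pace and stop on an object; FORCE is the grip in N (left out, the last holds). Time passes only in rows, so rows that do not move let the fingers close. It gives the time, the measured TCP pose, the force and the opening at its end, in the units of the state.
- robot.read_state(): the state, without advancing time (a new reading comes with each control period).
- vision.read_camera(name): name is "scene" or "top" or "wrist"; returns (picture, depth): 400x640x3 uint8, red, green, blue; 400x640 float32, m along the optical axis (not along the pixel's ray), 0 where there is no reading.
- vision.get_calibration(name): a dict with "fx", "fy", "cx", "cy" (pixels), "dist_coeffs" ([k1, k2, p1, p2, k3] as OpenCV has them; the pictures are not rectified), "R" (3x3) and "t" (3): a world point X has camera coordinates R X + t; the wrist camera has in their place "T_tool_cam" (4x4, takes a point from camera to tool coordinates, whose origin is the TCP and whose axes are the flange's). Camera axes: x right, y down, z forward; pixel columns grow to the right and rows downward; lengths in m; the calibration is good to about 2 mm. A picture is of the moment at which its call begins: read the wrist's pose just before it. get_calibration takes no time and is no camera call.
- robot.close_job(): hands the job in, once; it reports no verdict.
The state is a dict: "t": time; "q": joint angles; "dq": joint speeds; "joint_torque": joint torques, N m; "tool_pos": TCP position; "orientation": TCP orientation; "force": force on the tool from outside, world axes, zero at the start; "wrist_torque": the same for the moment, N m; "opening": finger opening in m.
Only numpy, scipy, OpenCV 4.12 (cv2) and the standard library are available. Lean on these libraries where they do the work, as an engineer would, in place of code of your own. Each camera call takes 0.05 s, during which the arm holds its last target. There are 200 camera calls.

## Working session

There is one attempt and no reset: what is moved stays moved. The work goes in short steps, Python scripts to look and compute and a shell command to move; the robot and the scene stay as the last step left them, time stands still between calls to the robot, and variables do not carry over. Pictures are saved under pics/ and viewed, on a budget of 10 in all, crops included, one or two more only if the job needs it, and the job is handed in when it is done.

```bash
ls; mkdir -p pics; cat > h.py <<'E'
import numpy as np, cv2
from plant import robot, vision
from scipy.spatial.transform import Rotation as Ro
def cam(name):
    s=robot.read_state(); im,d=vision.read_camera(name); c=vision.get_calibration(name)
    K=np.array([[c['fx'],0,c['cx']],[0,c['fy'],c['cy']],[0,0,1.]]); D=np.array(c['dist_coeffs'],float)
    if 'R' in c: R=np.array(c['R']); t=np.array(c['t']); Rw=R.T; o=-R.T@t
    else:
        T=np.array(c['T_tool_cam']); Rt=Ro.from_rotvec(s['orientation']).as_matrix()
        Rw=Rt@T[:3,:3]; o=Rt@T[:3,3]+np.array(s['tool_pos'])
    return im,d,K,D,Rw,o
def ray(px,K,D,Rw):
    p=cv2.undistortPoints(np.array(px,float).reshape(-1,1,2),K,D).reshape(-1,2)
    return np.c_[p,np.ones(len(p))]@Rw.T
def plane(px,z,v):
    im,d,K,D,Rw,o=v; r=ray(px,K,D,Rw); return o+r*((z-o[2])/r[:,2])[:,None]
def save(n,im): cv2.imwrite(n,cv2.cvtColor(im,cv2.COLOR_RGB2BGR))
def proj(P,v):
    im,d,K,D,Rw,o=v; R=Rw.T
    return cv2.projectPoints(np.array(P,float).reshape(-1,1,3),cv2.Rodrigues(R)[0],-R@o,K,D)[0].reshape(-1,2)
E
python3 - <<'E'
from h import *
print(robot.read_state())
a=cam('top');b=cam('scene')
save('pics/top.png',a[0]);save('pics/scene.png',b[0]);print(a[5],b[5],a[2])
E
```

```text
pics
{'t': 0.0, 'q': array([ 1.02961393e+00,  1.31120510e-01,  1.48930286e+00,  4.66112130e-05,
        1.52298078e+00, -8.54278845e-02]), 'dq': array([ 4.53409980e-04, -1.21077541e-03,  9.60571799e-04, -8.86950612e-04,
        1.62617271e-03, -4.68284274e-05]), 'joint_torque': array([ 4.77440146e-03, -5.59823227e+01, -4.91779232e+01,  7.75519735e-02,
        3.52216687e-02, -5.76248203e-05]), 'tool_pos': array([0.263768  , 0.53827679, 0.21759877]), 'orientation': array([-7.09584798e-01, -3.05978769e+00,  2.68392347e-03]), 'force': array([ 0.16519826,  0.0183093 , -0.13052813]), 'wrist_torque': array([0.07502599, 0.00870833, 0.00729226]), 'opening': 0.092924428022541}
[0.39294317 0.12834609 1.45371924] [ 0.14467502 -0.54870383  1.0116799 ] [[402.76535022   0.         319.75068049]
 [  0.         402.76535022 194.39243472]
 [  0.           0.           1.        ]]
```

View pics/top.png

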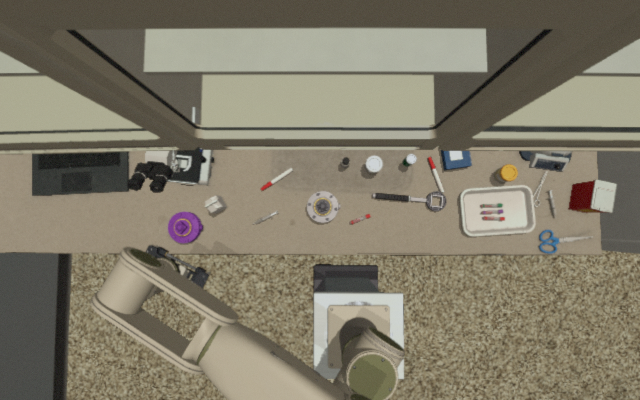

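View pics/scene.png

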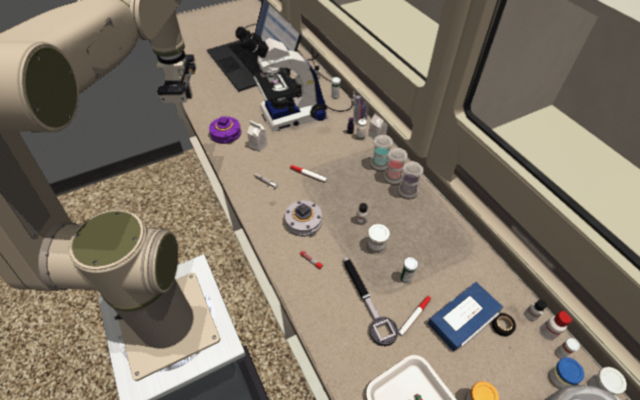

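The top view shows the steel vessel at (323,208) and the wrench with its socket at (436,201) and black grip at about (392,197), handle toward +y. The bottle (346,161), cup (373,164), vial (410,159), marker (435,172) and tube (360,219) are close by. The purple vessel is the look-alike.

```bash
python3 - <<'E'
from h import *
v=cam('top')
for n,p,z in [('vessel',(323,208),.06),('sock',(436.5,201),.02),('gripend',(374,196),.015),('gripin',(410,198.5),.015),('bottle',(346,161),.07),('cup',(373.5,163.5),.07),('vial',(410,159),.08),('markR',(435,172),.01),('markR1',(431,158),.01),('markR2',(441,191),.01),('tube1',(351,222),.01),('tube2',(369,216),.01),('syr',(265,218),.01),('markL1',(263,188),.01),('markL2',(292,170),.01),('carton',(213,205),.1),('tray',(461,212),.03)]:
    print(n,plane([p],z,v)[0].round(3))
E
```

```text
vessel [0.452 0.125 0.06 ]
sock [ 0.479 -0.28   0.02 ]
gripend [ 0.497 -0.057  0.015]
gripin [ 0.488 -0.186  0.015]
bottle [0.615 0.046 0.07 ]
cup [ 0.606 -0.049  0.07 ]
vial [ 0.62  -0.174  0.08 ]
markR [ 0.585 -0.279  0.01 ]
markR1 [ 0.636 -0.266  0.01 ]
markR2 [ 0.516 -0.299  0.01 ]
tube1 [0.404 0.025 0.01 ]
tube2 [ 0.426 -0.04   0.01 ]
syr [0.418 0.333 0.01 ]
markL1 [0.526 0.341 0.01 ]
markL2 [0.591 0.237 0.01 ]
carton [0.459 0.497 0.1  ]
tray [ 0.44  -0.363  0.03 ]
```

```bash
python3 - <<'E'
from h import *
c=vision.get_calibration('wrist');print(np.round(c['T_tool_cam'],3),c['fx'],c['cx'],c['cy'])
E
python3 -m creep '[[0.01,-0.04,0.008,0,0,-7,0],[0.01,-0.04,0.008,0,0,-7,0],[0.01,-0.04,0.008,0,0,-7,0],[0.01,-0.04,0.008,0,0,-7,0],[0.01,-0.04,0.008,0,0,-7,0],[0.01,-0.04,0.008,0,0,-7,0],[0.01,-0.04,0.008,0,0,-7,0],[0.01,-0.04,0.008,0,0,-7,0],[0.01,-0.04,0.008,0,0,-7,0],[0.01,-0.04,0.008,0,0,-6,0]]'
```

```text
[[ 0.    -0.971 -0.237  0.066]
 [ 1.     0.     0.001 -0.   ]
 [-0.001 -0.237  0.971 -0.166]
 [ 0.     0.     0.     1.   ]] 288.2283871876905 317.6593541503747 200.80639708442763
t: 0.98
tool_pos: [0.363, 0.1401, 0.2983]
orientation: [2.324, 2.113, 0.001]
force: [1.5, -0.2, -0.2]
opening: 0.0928
```

```bash
python3 - <<'E'
from h import *
v=cam('wrist'); np.savez('v1.npz',*[np.array(x) for x in v])
p=proj([[.452,.125,.06]],v)[0].astype(int); print(p)
x0=max(p[0]-80,0);y0=max(p[1]-60,0)
c=v[0][y0:y0+120,x0:x0+160]; print(x0,y0,c.shape)
save('pics/nut.png',cv2.resize(c,None,fx=5,fy=5,interpolation=cv2.INTER_CUBIC))
E
```

```text
[380 182]
300 122 (120, 160, 3)
```

View pics/nut.png

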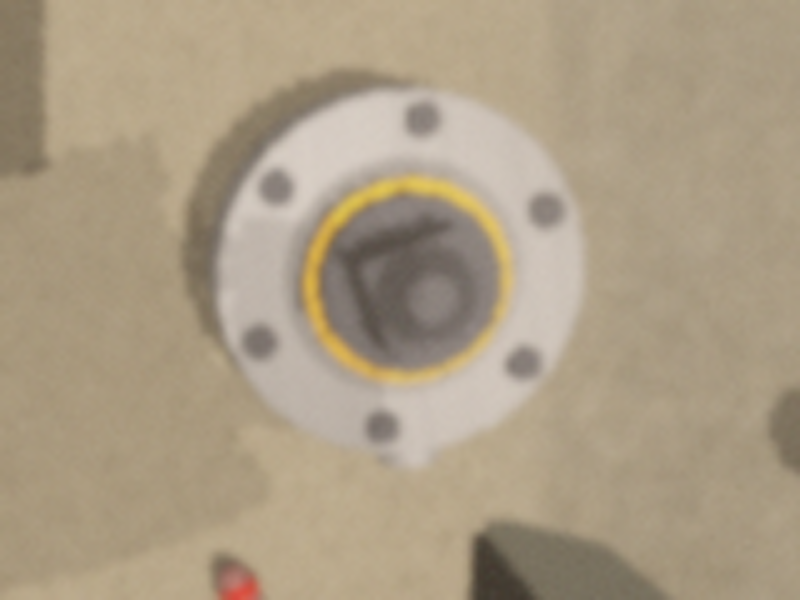

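The crop shows the vessel, with right = +x and up = +y. The brass ring is centred near (408,280), and the nut head's two dark flats meet at (350,252). That puts the nut yaw at roughly 15–18°.

```bash
python3 - <<'E'
from h import *
f=np.load('v1.npz'); v=[f[k] for k in f.files]
hsv=cv2.cvtColor(v[0],cv2.COLOR_RGB2HSV)
m=cv2.inRange(hsv,(18,110,100),(35,255,255)); m[:122]=0;m[242:]=0;m[:,:340]=0;m[:,420:]=0
pts=np.argwhere(m)[:,::-1]; (cx,cy),(a,b),_=cv2.fitEllipse(cv2.convexHull(pts)); print(cx,cy,a,b,plane([(cx,cy)],.044,v), 'diam',a*0.0+a)
P=lambda *q: [(300+x/5-.4,122+y/5-.4) for x,y in q]
A=plane(P((365,247),(445,228)),.058,v);B=plane(P((357,270),(381,342)),.058,v)
ang=lambda A:np.degrees(np.arctan2(*(A[1]-A[0])[1::-1]))
print(ang(A),ang(B),plane(P((433,295)),.075,v))
g=cv2.cvtColor(v[0],cv2.COLOR_RGB2GRAY)[162:200,362:404]
dm=(g<70).astype(np.uint8); print(dm.sum()); ys,xs=np.nonzero(dm)
for s in (xs>374+0-362)&(ys<=174-162), (xs<=378-362)&(ys>175-162):
    w=plane(np.c_[xs[s]+362,ys[s]+162],.058,v); l=cv2.fitLine(w[:,:2].astype(np.float32),2,0,.01,.01).ravel(); print(s.sum(),np.degrees(np.arctan2(l[1],l[0])))
E
python3 -m creep '[[0.01,-0.04,0,0,0,0,0],[0.012,-0.041,0,0,0,0,0],[0.012,-0.041,0,0,0,0,0],[0.013,-0.041,0,0,0,0,0],[0.013,-0.041,0,0,0,0,0],[0.013,-0.041,0,0,0,0,0],[0.013,-0.041,0,0,0,0,0],[0.013,-0.041,0,0,0,0,0],[0.013,-0.041,-0.02,0,0,0,0],[0,0,0,0,0,0,0]]'
python3 - <<'E'
from h import *
v=cam('wrist'); np.savez('v2.npz',*[np.array(x) for x in v])
save('pics/wr.png',v[0]); print(robot.read_state()['tool_pos'])
E
```

```text
380.5460205078125 177.19053649902344 39.420814514160156 41.619571685791016 [[0.45523356 0.13002298 0.044     ]] diam 39.420814514160156
8.19664782432974 -74.88505543725968 [[0.45641943 0.13011    0.075     ]]
0
t: 1.87
tool_pos: [0.4706, -0.2175, 0.2757]
orientation: [-2.319, -2.113, 0.005]
force: [0.4, 0.0, -1.1]
opening: 0.0929
[ 0.4701662  -0.21477372  0.27684991]Traceback (most recent call last):
  File "<stdin>", line 13, in <module>
  File "h.py", line 16, in plane
    im,d,K,D,Rw,o=v; r=ray(px,K,D,Rw); return o+r*((z-o[2])/r[:,2])[:,None]
                       ~~~^^^^^^^^^^^
  File "h.py", line 13, in ray
    p=cv2.undistortPoints(np.array(px,float).reshape(-1,1,2),K,D).reshape(-1,2)
      ~~~~~~~~~~~~~~~~~~~^^^^^^^^^^^^^^^^^^^^^^^^^^^^^^^^^^^^^^^^
cv2.error: OpenCV(4.12.0) /io/opencv/modules/calib3d/src/undistort.dispatch.cpp:347: error: (-215:Assertion failed) CV_IS_MAT(_src) && CV_IS_MAT(_dst) && (_src->rows == 1 || _src->cols == 1) && (_dst->rows == 1 || _dst->cols == 1) && _src->cols + _src->rows - 1 == _dst->rows + _dst->cols - 1 && (CV_MAT_TYPE(_src->type) == CV_32FC2 || CV_MAT_TYPE(_src->type) == CV_64FC2) && (CV_MAT_TYPE(_dst->type) == CV_32FC2 || CV_MAT_TYPE(_dst->type) == CV_64FC2) in function 'cvUndistortPointsInternal'
```

View pics/wr.png

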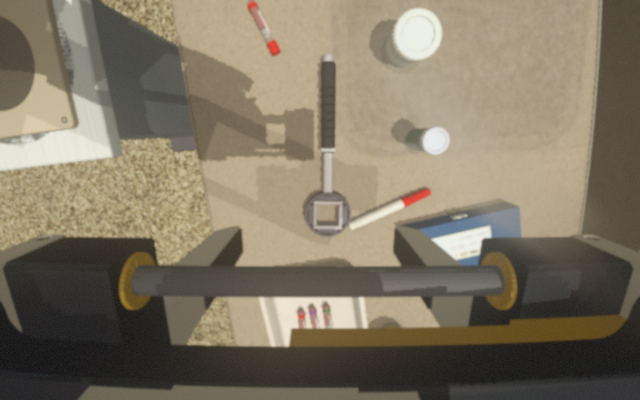

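The wrist view shows the wrench with its socket ring centred near (328,213) and the grip running from (328,62) to (328,150). The marker lies at (350–430, 190–228), right beside the ring.

```bash
python3 - <<'E'
from h import *
f=np.load('v2.npz'); v=[f[k] for k in f.files]
g=cv2.cvtColor(v[0],cv2.COLOR_RGB2GRAY)
def blob(m,x0,y0,x1,y1):
    k=np.zeros_like(m);k[y0:y1,x0:x1]=m[y0:y1,x0:x1]; return k
m=blob((g<75).astype(np.uint8),312,45,345,165)
n,l,st,c=cv2.connectedComponentsWithStats(m); i=1+st[1:,4].argmax(); print(st[i],c[i])
px=np.argwhere(l==i)[:,::-1]; w=plane(px,.02,v)
L=cv2.fitLine(w[:,:2].astype(np.float32),2,0,.01,.01).ravel(); d=L[:2]*np.sign(L[1]); cc=w[:,:2].mean(0)
t=(w[:,:2]-cc)@d; print('grip',cc,np.degrees(np.arctan2(d[1],d[0])),t.min(),t.max())
print('socket from grip centre',cc-d*.1565,'grip pt',cc-d*(.1565-.135))
m=blob((g<100).astype(np.uint8),300,185,350,240)
n,l,st,c=cv2.connectedComponentsWithStats(m); i=1+st[1:,4].argmax(); px=np.argwhere(l==i)[:,::-1]
e=cv2.fitEllipse(cv2.convexHull(px));print(st[i],e,plane([e[0]],.012,v))
f=np.load('v1.npz'); v=[f[k] for k in f.files]
g=cv2.cvtColor(v[0],cv2.COLOR_RGB2GRAY).astype(float); 
s=g[160:202,360:404]; th=np.sort(g[160:196,364:400].ravel())[70]; print('th',th)
G=g[162:200,362:402]
for r in G[::1]: print(' '.join('%3d'%q for q in r))
E
```

```text
[322 117   2   4   6] [322.66666667 118.5       ]
grip [ 0.48363999 -0.13596988] 84.90195 -0.0020607369613898966 0.002061293541871297
socket from grip centre [ 0.46973334 -0.29185078] grip pt [ 0.48172949 -0.15738483]
[306 191  17  14  41] ((313.650390625, 197.59071350097656), (5.886562347412109, 19.88077735900879), 50.94020080566406) [[ 0.45960808 -0.25094663  0.012     ]]
th 89.0
192 179 169 160 155 158 167 179 185 183 172 154 147 144 140 135 130 131 132 133 132 134 134 134 134 138 143 151 164 177 187 192 192 190 185 183 184 187 193 195
183 172 158 147 150 165 181 182 176 164 148 131 128 131 132 132 132 134 133 134 131 130 132 130 131 134 135 138 145 156 170 180 186 191 190 185 181 183 187 192
175 163 146 145 161 176 184 173 155 139 128 125 126 131 133 133 132 133 133 133 130 126 121 120 124 127 131 132 135 140 149 159 172 182 190 189 184 181 185 189
166 153 143 153 172 183 176 155 135 127 126 128 129 128 131 134 131 130 126 127 124 116 108 107 111 120 122 123 129 132 138 141 153 168 184 191 188 185 183 186
158 146 148 167 173 171 155 136 123 126 128 127 127 127 126 127 127 120 116
[... 4664 characters left out ...]
 163 167 177 184 186 188 189 192 196 199 199 199 197 182 152
181 181 178 174 170 167 162 164 165 170 173 173 166 165 168 168 170 168 163 160 160 165 170 173 179 181 182 180 185 188 189 192 195 198 199 199 201 196 186 164
183 181 182 181 176 170 167 165 166 166 168 169 169 171 177 181 184 184 180 178 180 184 184 186 188 188 184 183 189 191 194 196 197 198 200 199 200 199 193 183
181 181 183 181 180 177 173 170 167 167 165 166 166 170 176 183 188 187 186 186 188 187 186 187 188 187 187 192 194 196 198 198 199 200 199 199 200 199 199 194
182 182 182 181 181 180 179 176 176 173 171 169 169 169 175 183 184 184 185 186 184 185 186 188 190 192 193 196 198 197 199 198 198 199 200 200 199 199 200 197
```

```bash
python3 - <<'E'
from h import *
f=np.load('v2.npz'); v=[f[k] for k in f.files]
g=cv2.cvtColor(v[0],cv2.COLOR_RGB2GRAY)
print(g[100,315:342],g[213,300:356])
for th in (100,115):
  k=np.zeros_like(g);k[45:160,312:345]=g[45:160,312:345]<th
  n,l,st,c=cv2.connectedComponentsWithStats(k); i=1+st[1:,4].argmax(); print(th,st[i],c[i])
  px=np.argwhere(l==i)[:,::-1]; w=plane(px,.02,v)
  L=cv2.fitLine(w[:,:2].astype(np.float32),2,0,.01,.01).ravel(); d=L[:2]*np.sign(L[1]); cc=w[:,:2].mean(0)
  t=(w[:,:2]-cc)@d; cc=cc+d*(t.min()+t.max())/2; print('grip',cc,np.degrees(np.arctan2(d[1],d[0])),t.min(),t.max())
  print('socket from grip centre',cc-d*.1565,'grip pt',cc-d*(.1565-.135))
  k=np.zeros_like(g);k[185:240,302:349]=g[185:240,302:349]<th+15
  n,l,st,c=cv2.connectedComponentsWithStats(k); i=1+st[1:,4].argmax(); px=np.argwhere(l==i)[:,::-1]
  e=cv2.fitEllipse(cv2.convexHull(px));print(st[i],e,plane([e[0]],.012,v))
s=robot.read_state();print(s['tool_pos'],s['orientation'])
E
```

```text
[174 173 164 149 131 116  95  78  77  80  83  84  85  88  86  88  87  86
  83  92 123 154 165 166 166 165 166] [159 151 134 114 107 111 111 103 107 113 116 119 124 142 167 173 168 163
 160 158 158 158 159 158 159 161 163 163 162 158 159 160 158 154 145 127
 113 111 131 163 180 176 152 133 132 131 125 110 110 120 139 162 172 173
 173 173]
100 [ 321   62   14   85 1153] [327.31483088 103.49783174]
grip [ 0.49174436 -0.11837739] 84.62286 -0.05835699116011993 0.055070606948123116
socket from grip centre [ 0.47707859 -0.2741887 ] grip pt [ 0.48972957 -0.13978278]
[303 190  42  38 343] ((324.992919921875, 210.08961486816406), (41.78044128417969, 44.062503814697266), 79.8001937866211) [[ 0.47518233 -0.2723161   0.012     ]]
115 [ 320   61   15   87 1239] [327.16787732 104.04761905]
grip [ 0.49154928 -0.11841797] 84.9968 -0.05903818029299676 0.05713424676458958
socket from grip centre [ 0.47790072 -0.27432169] grip pt [ 0.48967424 -0.13983605]
[303 185  46  51 805] ((325.8304748535156, 210.9755096435547), (45.45929718017578, 50.1856803894043), 156.90274047851562) [[ 0.47635061 -0.27385275  0.012     ]]
[ 0.4701662  -0.21477372  0.27684991] [-2.31798407 -2.11239823  0.00339129]
```

```bash
python3 -m creep '[[0.005,0.02,-0.03,0,0,0,0],[0.005,0.02,-0.035,0,0,0,0],[0.005,0.02,-0.035,0,0,0,0],[0.004,0.015,-0.035,0,0,0,0],[0,0,-0.035,0,0,0,0.3],[0,0,-0.035,0,0,0,0.3],[0,0,-0.03,0,0,0,0.3],[0,0,-0.02,0,0,0,0.3],[0,0,-0.012,0,0,0,0.3],[0,0,0,0,0,0,0.3]]' 30
python3 -m creep '[[0,0,-0.005,0,0,0,0.3],[0,0,0,0,0,0,0.3]]'
```

```text
t: 2.75
tool_pos: [0.488, -0.1359, 0.0109]
orientation: [-2.314, -2.119, 0.003]
force: [-0.7, 0.6, -0.6]
opening: 0.0653
t: 2.92
tool_pos: [0.4911, -0.1377, 0.0095]
orientation: [2.317, 2.119, 0.001]
force: [0.5, 0.4, -0.2]
opening: 0.065
```

```bash
python3 -m creep '[[0,0,-0.003,0,0,0,0.3],[0,0,0,0,0,0,0.3]]'; python3 -m creep '[[0,0,0,0,0,0,0.3]]';python3 -m creep '[[0,0,0,0,0,0,0.3]]'
```

```text
t: 3.08
tool_pos: [0.491, -0.138, 0.0065]
orientation: [2.317, 2.119, 0.001]
force: [-0.1, -0.8, 0.1]
opening: 0.0649
t: 3.17
tool_pos: [0.4908, -0.138, 0.0063]
orientation: [2.317, 2.119, 0.001]
force: [-0.1, -0.3, -0.1]
opening: 0.0651
t: 3.25
tool_pos: [0.4906, -0.1379, 0.0061]
orientation: [2.318, 2.119, 0.001]
force: [0.3, -0.7, 0.3]
opening: 0.0649
```

```bash
python3 -m creep '[[0,-0.001,-0.003,0,0,0,0.3],[0,0,-0.001,0,0,0,0.3],[0,0,0,0,0,0,1],[0,0,0,0,0,0,1],[0,0,0,0,0,0,1],[0,0,0,0,0,0,1],[0,0,0,0,0,0,1],[0,0,0,0,0,0,1]]' 45
```

```text
t: 3.92
tool_pos: [0.4901, -0.1386, 0.0015]
orientation: [2.318, 2.12, 0.0]
force: [-0.0, 0.4, 0.0]
opening: 0.0298
```

```bash
python3 -m creep '[[0,0,0,0,0,0,1],[0,0,0,0,0,0,1],[0,0,0,0,0,0,1],[0,0,0,0,0,0,1]]'; python3 -m creep '[[0,0,0.005,0,0,0,1],[0,0,0.015,0,0,0,1],[0,0,0.03,0,0,0,1],[0,0,0.03,0,0,0,1],[0,0,0.03,0,0,0,1],[0,0,0.02,0,0,0,1],[0,0,0,0,0,0,1],[0,0,0,0,0,0,1]]'
python3 - <<'E'
from h import *
v=cam('wrist'); np.savez('v3.npz',*[np.array(x) for x in v]); save('pics/held.png',v[0])
s=robot.read_state();print(s['tool_pos'],s['orientation'],s['force'],s['wrist_torque'])
E
```

```text
t: 4.25
tool_pos: [0.4902, -0.1387, 0.0015]
orientation: [2.318, 2.12, 0.0]
force: [1.1, -0.1, -0.1]
opening: 0.0197
t: 4.92
tool_pos: [0.4909, -0.1389, 0.1325]
orientation: [2.317, 2.118, 0.002]
force: [0.2, -0.3, -2.8]
opening: 0.0196
[ 0.48969063 -0.13848242  0.13073331] [-2.31802270e+00 -2.11962735e+00  3.30571808e-04] [ 0.31846764 -0.0945973  -2.33151137] [ 0.08075759  0.08941406 -0.00034654]
```

View pics/held.png

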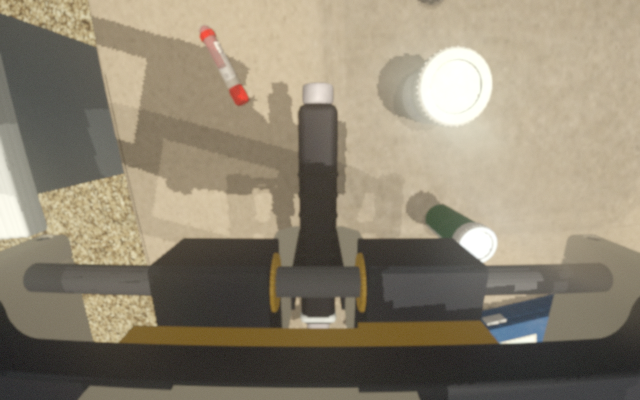

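The wrench is held and the end cap points to the image top at (318,92). The head is hidden by the fingers, so I'll use depth along the grip for its pitch and yaw.

```bash
cat > grip.py <<'E'
from h import *
def held(v,rows=(112,225),cols=(300,338)):
    g=cv2.cvtColor(v[0],cv2.COLOR_RGB2GRAY); d=v[1]
    P=[];S=[]
    ys,xs=np.mgrid[rows[0]:rows[1],cols[0]:cols[1]]
    px=np.c_[xs.ravel(),ys.ravel()]; dd=d[ys,xs].ravel(); gg=g[ys,xs].ravel()
    W=v[5]+ray(px,v[2],v[3],v[4])*dd[:,None]
    zt=np.median(W[gg<95,2]); s=(dd>0)&(abs(W[:,2]-zt)<.012)
    W=W[s]; L=cv2.fitLine(W.astype(np.float32),2,0,.01,.01).ravel(); dr=L[:3]*np.sign(L[4] if 0 else 1)
    return W,L
if __name__=='__main__':
    f=np.load('v3.npz'); v=[f[k] for k in f.files]
    W,L=held(v); print(len(W),L, 'yaw',np.degrees(np.arctan2(L[1],L[0])),'pitch',np.degrees(np.arcsin(L[2])))
    for r in range(85,225,10):
        print(r,v[1][r,310:327:8].round(3),(v[5]+ray([(318,r)],v[2],v[3],v[4])*v[1][r,318]).round(4))
    print(plane([(318,82)],.14,v))
E
python3 grip.py
```

```text
4207 [ 0.09451284  0.9955139   0.00440383  0.4949041  -0.0924025   0.15368293] yaw 84.57666 pitch 0.2523216
85 [0.139 0.137 0.141] [[ 0.4984 -0.0524  0.1522]]
95 [0.14  0.14  0.141] [[ 0.498  -0.0568  0.1504]]
105 [0.138 0.14  0.139] [[ 0.4976 -0.0616  0.1518]]
115 [0.139 0.138 0.138] [[ 0.4971 -0.0665  0.1553]]
125 [0.14  0.139 0.14 ] [[ 0.4967 -0.0711  0.1547]]
135 [0.141 0.141 0.142] [[ 0.4963 -0.0759  0.1543]]
145 [0.143 0.142 0.143] [[ 0.4958 -0.0807  0.154 ]]
155 [0.143 0.143 0.143] [[ 0.4954 -0.0856  0.154 ]]
165 [0.144 0.144 0.145] [[ 0.495  -0.0905  0.155 ]]
175 [0.145 0.146 0.147] [[ 0.4945 -0.0957  0.1538]]
185 [0.147 0.147 0.146] [[ 0.4941 -0.1007  0.1542]]
195 [0.147 0.148 0.148] [[ 0.4936 -0.1058  0.1547]]
205 [0.151 0.149 0.149] [[ 0.4931 -0.111   0.1549]]
215 [0.15  0.152 0.151] [[ 0.4926 -0.1168  0.1533]]
[[ 0.49870607 -0.0491473   0.14      ]]
```

```bash
python3 -m creep '[[-0.007,0.034,0,0,0,2,1],[-0.007,0.034,0,0,0,2,1],[-0.007,0.034,0,0,0,2,1],[-0.007,0.034,0,0,0,2,1],[-0.007,0.034,0,0,0,2,1],[-0.007,0.034,0,0,0,2,1],[-0.007,0.034,0,0,0,2,1],[-0.007,0.034,0,0,0,2,1],[-0.007,0.034,0,0,0,2,1],[-0.007,0.034,0,0,0,2.4,1]]'
python3 -m creep '[[0,0.03,0,0,0,0,1],[0,0.022,0,0,0,0,1],[0,0.01,-0.01,0,0,0,1],[0,0,-0.015,0,0,0,1],[0,0,0,0,0,0,1],[0,0,0,0,0,0,1],[0,0,0,0,0,0,1]]'
python3 - <<'E'
from h import *
a=cam('top');b=cam('scene');c=cam('wrist')
for n,v in (('a',a),('b',b),('c',c)): np.savez('v4%s.npz'%n,*[np.array(x) for x in v])
s=robot.read_state();print(s['tool_pos'],s['orientation'])
out=[]
for v in (a,b):
    p=proj([[.456,.130,.08]],v)[0].astype(int); print(p-[40,30])
    out.append(cv2.resize(v[0][p[1]-30:p[1]+30,p[0]-40:p[0]+40],None,fx=5,fy=5,interpolation=cv2.INTER_CUBIC))
save('pics/over.png',np.hstack(out))
E
```

```text
t: 5.8
tool_pos: [0.4178, 0.2024, 0.1289]
orientation: [-1.903, -2.497, 0.005]
force: [0.5, 0.2, -1.7]
opening: 0.0198
t: 6.38
tool_pos: [0.4196, 0.2623, 0.1055]
orientation: [-1.907, -2.496, 0.003]
force: [0.9, -0.0, -2.4]
opening: 0.0194
[0.42064406 0.26295743 0.10701177] [1.90727181e+00 2.49580243e+00 1.27019427e-03]
[281 176]
[262 173]
```

View pics/over.png

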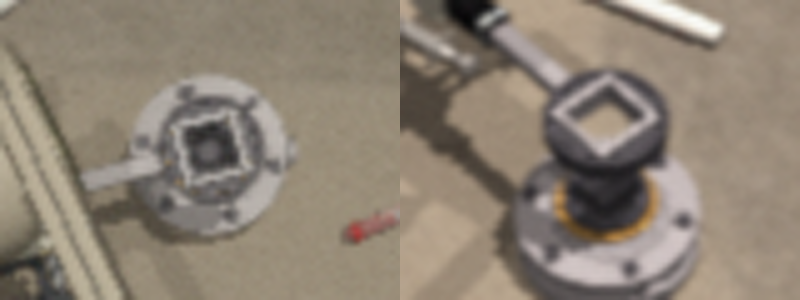

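The left (top) crop shows the socket's square frame centred at (212,147), with the nut's cone inside it at about (209,152). They are nearly concentric and the yaw matches. The right (scene) crop shows the wrench level above the nut.

```bash
python3 - <<'E'
from h import *
f=np.load('v4a.npz'); v=[f[k] for k in f.files]
P=lambda x,y:[(281+(x+.5)/5-.5,176+(y+.5)/5-.5)]
print(plane(P(212,147),.126,v),plane(P(209,152),.075,v))
# bright square frame on the head by threshold
g=cv2.cvtColor(v[0],cv2.COLOR_RGB2GRAY)[194:218,311:336]
big=cv2.resize(g,None,fx=6,fy=6,interpolation=cv2.INTER_CUBIC)
for r in g: print(' '.join('%3d'%q for q in r))
f=np.load('v4b.npz'); v=[f[k] for k in f.files]
P=lambda x,y:[(262+(x-400+.5)/5-.5,173+(y+.5)/5-.5)]
print('scene',plane(P(607,115),.126,v))
E
```

```text
[[0.45890579 0.12540819 0.126     ]] [[0.4580065  0.12734436 0.075     ]]
141 140 161 169 169 136 105  98 121 156 168 170 170 171 170 173 176 179 181 177 173 154 136 139 140
149 162 171 174 171 136 109 100 119 122 113 108 112 115 122 129 144 166 173 155 136 147 145 145 143
165 170 169 169 164 157 132 105  96  85  78  77  92  92  89  97 109 133 148 126 111 143 169 163 143
169 168 171 165 146 118 102  94 103 103 101 103 105 108 128 125 118 107  97  97 121 157 177 180 155
170 171 170 153 115  94  99 103 103 108 125 127 127 141 162 154 168 140  95 106 159 180 184 183 174
172 173 165 134 100 101 122 129 123 138 162 167 163 168 146 125 161 131 100  97 126 167 182 185 181
173 169 141 111 112 134 163 171 165 164 141 110  92  97  91 112 162 144 116 108 103 136 175 183 182
170 166 126 106 153 153 134 108  84  86  71  56  45  57  81 100 142 156 130 106  89 107 161 177 182
166 153 119 109 135 171 128  71  58  50  49  54  53  59  66  72 117 168 142 108  84  95 137 172 181
158 142 111 117 119 162 121  74  63  51  47  56  59  55  57  61  92 161 134 108 108  98 126 171 182
146 124  94 101 118 163 13
[... 716 characters left out ...]
8 166 164 164 149 124 109 112 106 105 106 131 165 173 172
102 114 118 101  98 116 118 159 141 154 149 126 103 116 113 107 105 101  96 102 124 154 173 177 177
113 121 123 117 118 116 110 125 104 105 109 102 103 102 100 103 113 102 100 121 155 172 177 177 176
110 120 118 123 145 141 114 101  98  89  98 105 116 105  81  80  95  92 114 150 170 175 177 177 173
 99 112  94  90 123 155 150 123 103  94  96  99 101  93  93  87  97 119 152 162 174 179 179 177 161
 96 102  77  68  95 154 169 158 127 101  91  92  92  92 106 106 116 159 175 177 179 180 178 173 154
 88  90  75  76  91 120 131 130 127 124 124 123 124 130 152 133 127 159 176 178 178 178 173 152 145
scene [[0.45379178 0.12266979 0.126     ]]
```

```bash
python3 -m creep '[[-0.001,0.0025,-0.01,0,0,0,1],[0,0,-0.01,0,0,0,1],[0,0,-0.01,0,0,0,1],[0,0,-0.008,0,0,0,1],[0,0,0,0,0,0,1],[0,0,0,0,0,0,1]]'
python3 -m creep '[[0,0,-0.004,0,0,0,1],[0,0,-0.004,0,0,0,1],[0,0,-0.003,0,0,0,1],[0,0,0,0,0,0,1]]'
```

```text
t: 7.03
tool_pos: [0.4182, 0.2654, 0.0672]
orientation: [-1.906, -2.496, 0.003]
force: [0.1, -0.3, -2.8]
opening: 0.0199
t: 7.37
tool_pos: [0.4189, 0.2656, 0.0569]
orientation: [-1.906, -2.497, 0.001]
force: [1.0, -1.2, -2.0]
opening: 0.0198
```

```bash
python3 -m creep '[[0,0,-0.003,0,0,0,1],[0,0,-0.001,0,0,0,1],[0,0,0,0,0,0,1],[0,0,0,0,0,0,1]]'
python3 -m creep '[[0,0,-0.001,0,0,0,1],[0,0,0,0,0,0,1],[0,0,0,0,0,0,1]]'
python3 - <<'E'
from h import *
s=robot.read_state();print(s['tool_pos'],s['orientation'],s['force'],s['wrist_torque'])
E
```

```text
t: 7.7
tool_pos: [0.4191, 0.2657, 0.0534]
orientation: [1.906, 2.497, -0.0]
force: [0.5, -2.5, -1.3]
opening: 0.0196
t: 7.95
tool_pos: [0.4192, 0.2658, 0.0525]
orientation: [1.906, 2.497, 0.0]
force: [0.7, -3.7, -1.3]
opening: 0.0198
[0.41919685 0.26578552 0.05251917] [1.90615853e+00 2.49695717e+00 4.45076114e-05] [ 0.70759547 -3.69394138 -1.33130035] [-0.63560129 -0.14272909  0.04111504]
```

```bash
cat > m.py <<'E'
from h import *
C=np.array([.456,.130])
s=robot.read_state(); p=s['tool_pos'][:2]-C; F=s['force']; 
y=Ro.from_rotvec(s['orientation']).as_matrix()[:,0]
u=p/np.linalg.norm(p); t=np.array([u[1],-u[0]])
print('phi %.2f r %.4f toolx yaw %.2f z %.4f Frad %.2f Ftan(cw) %.2f Mz %.3f M %.3f'%(np.degrees(np.arctan2(p[1],p[0])),np.linalg.norm(p),np.degrees(np.arctan2(y[1],y[0])),s['tool_pos'][2],F[:2]@u,F[:2]@t,s['wrist_torque'][2],p[0]*F[1]-p[1]*F[0]+s['wrist_torque'][2]))
E
python3 m.py; python3 - <<'E'
import numpy as np
a=np.radians(np.arange(105,56,-2)); q=.1385*np.c_[np.cos(a),np.sin(a)]
for A,d in zip(range(105,57,-2),np.diff(q,axis=0)): print(A,(d*1000).round(2))
E
```

```text
phi 105.17 r 0.1407 toolx yaw 105.28 z 0.0525 Frad -3.75 Ftan(cw) -0.28 Mz 0.041 M 0.081
105 [4.69 1.17]
103 [4.73 1.01]
101 [4.76 0.84]
99 [4.79 0.67]
97 [4.81 0.51]
95 [4.82 0.34]
93 [4.83 0.17]
91 [4.83 0.  ]
89 [ 4.83 -0.17]
87 [ 4.82 -0.34]
85 [ 4.81 -0.51]
83 [ 4.79 -0.67]
81 [ 4.76 -0.84]
79 [ 4.73 -1.01]
77 [ 4.69 -1.17]
75 [ 4.65 -1.33]
73 [ 4.6  -1.49]
71 [ 4.54 -1.65]
69 [ 4.48 -1.81]
67 [ 4.42 -1.97]
65 [ 4.35 -2.12]
63 [ 4.27 -2.27]
61 [ 4.19 -2.42]
59 [ 4.1  -2.56]
```

```bash
python3 -m creep '[[0.0005,-0.0018,0,0,0,0,1],[0.0047,0.0012,0,0,0,-2,1],[0.0047,0.001,0,0,0,-2,1],[0.0048,0.0008,0,0,0,-2,1],[0.0048,0.0007,0,0,0,-2,1],[0,0,0,0,0,0,1],[0,0,0,0,0,0,1]]'; python3 m.py
python3 -m creep '[[0.0048,0.0005,0,0,0,-2,1],[0,0,0,0,0,0,1]]'; python3 m.py;  python3 -m creep '[[0.0048,0.0003,0,0,0,-2,1],[0,0,0,0,0,0,1]]'; python3 m.py
```

```text
t: 8.53
tool_pos: [0.4383, 0.2679, 0.0522]
orientation: [-2.074, -2.358, 0.0]
force: [-0.0, 0.4, -2.2]
opening: 0.0193
phi 97.34 r 0.1390 toolx yaw 97.34 z 0.0522 Frad 0.36 Ftan(cw) 0.02 Mz 0.030 M 0.026
t: 8.7
tool_pos: [0.4433, 0.2684, 0.0524]
orientation: [-2.117, -2.321, -0.0]
force: [-0.1, 0.3, -2.9]
opening: 0.0195
phi 95.23 r 0.1390 toolx yaw 95.26 z 0.0524 Frad 0.29 Ftan(cw) -0.12 Mz -0.022 M -0.006
t: 8.87
tool_pos: [0.4482, 0.2687, 0.0525]
orientation: [-2.157, -2.284, -0.0]
force: [-2.1, -0.2, -2.8]
opening: 0.0193
phi 93.22 r 0.1390 toolx yaw 93.29 z 0.0525 Frad -0.10 Ftan(cw) -2.11 Mz -0.052 M 0.242
```

```bash
python3 -m creep '[[0.0048,0.0002,-0.0008,0,0,-2,1],[0.0048,0,-0.0007,0,0,-2,1],[0,0,0,0,0,0,1]]'; python3 m.py;  python3 -m creep '[[0.0048,-0.0002,0,0,0,-2,1],[0.0048,-0.0003,0,0,0,-2,1],[0,0,0,0,0,0,1]]'; python3 m.py
```

```text
t: 9.12
tool_pos: [0.4581, 0.269, 0.0513]
orientation: [2.235, 2.208, 0.001]
force: [-1.5, 1.3, 0.3]
opening: 0.0196
phi 89.13 r 0.1390 toolx yaw 89.30 z 0.0513 Frad 1.24 Ftan(cw) -1.54 Mz -0.045 M 0.168
t: 9.37
tool_pos: [0.4678, 0.2686, 0.0514]
orientation: [2.31, 2.129, 0.002]
force: [-0.5, 1.1, 0.1]
opening: 0.0195
phi 85.13 r 0.1391 toolx yaw 85.33 z 0.0514 Frad 1.08 Ftan(cw) -0.63 Mz -0.052 M 0.036
```

```bash
python3 -m creep '[[0.0048,-0.0005,0,0,0,-2,1],[0,0,0,0,0,0,1]]'; python3 m.py
```

```text
t: 9.53
tool_pos: [0.4725, 0.2681, 0.0513]
orientation: [2.346, 2.089, 0.001]
force: [-0.9, 3.3, 0.2]
opening: 0.0195
phi 83.20 r 0.1390 toolx yaw 83.35 z 0.0513 Frad 3.15 Ftan(cw) -1.30 Mz -0.031 M 0.150
```

```bash
python3 -m creep '[[0.005,0.0004,0,0,0,-2,1],[0,0,0,0,0,0,1]]'; python3 m.py; python3 -m creep '[[0.0048,-0.0008,0,0,0,-2,1],[0,0,0,0,0,0,1]]'; python3 m.py
```

```text
t: 9.7
tool_pos: [0.4771, 0.2676, 0.0509]
orientation: [2.382, 2.047, -0.001]
force: [-0.6, -1.4, 0.5]
opening: 0.0197
phi 81.27 r 0.1393 toolx yaw 81.35 z 0.0509 Frad -1.48 Ftan(cw) -0.39 Mz 0.087 M 0.142
t: 9.87
tool_pos: [0.482, 0.2669, 0.0509]
orientation: [2.418, 2.005, -0.001]
force: [-1.8, -2.4, 1.0]
opening: 0.0197
phi 79.25 r 0.1393 toolx yaw 79.34 z 0.0509 Frad -2.69 Ftan(cw) -1.33 Mz 0.034 M 0.219
```

```bash
python3 -m creep '[[0.0035,-0.0007,0,0,0,-1.5,1],[0,0,0,0,0,0,1]]'; python3 m.py
```

```text
t: 10.03
tool_pos: [0.4856, 0.2662, 0.0509]
orientation: [2.445, 1.972, -0.001]
force: [-2.0, -3.8, 0.6]
opening: 0.0199
phi 77.74 r 0.1393 toolx yaw 77.77 z 0.0509 Frad -4.12 Ftan(cw) -1.12 Mz 0.111 M 0.267
```

```bash
python3 -m creep '[[0.0035,-0.0008,0,0,0,-1.5,1],[0,0,0,0,0,0,1]]'; python3 m.py
```

```text
t: 10.2
tool_pos: [0.4888, 0.2654, 0.0507]
orientation: [-2.472, -1.939, 0.002]
force: [-2.8, -2.9, 1.0]
opening: 0.0198
phi 76.38 r 0.1393 toolx yaw 76.20 z 0.0507 Frad -3.49 Ftan(cw) -2.05 Mz 0.250 M 0.535
```

```bash
python3 -m creep '[[0.0022,-0.0009,0,0,0,-1,1],[0,0,0,0,0,0,1]]'; python3 m.py
```

```text
t: 10.37
tool_pos: [0.491, 0.2649, 0.0507]
orientation: [-2.488, -1.917, 0.001]
force: [-4.5, -4.0, 0.8]
opening: 0.0199
phi 75.47 r 0.1394 toolx yaw 75.23 z 0.0507 Frad -4.99 Ftan(cw) -3.39 Mz 0.313 M 0.784
```

```bash
python3 -m creep '[[0.0023,-0.0007,0,0,0,-1,1],[0,0,0,0,0,0,1]]'; python3 m.py
```

```text
t: 10.53
tool_pos: [0.4934, 0.2642, 0.0508]
orientation: [-2.505, -1.895, 0.001]
force: [-5.0, -1.5, -0.2]
opening: 0.0195
phi 74.44 r 0.1393 toolx yaw 74.22 z 0.0508 Frad -2.76 Ftan(cw) -4.41 Mz 0.265 M 0.879
```

```bash
python3 -m creep '[[0.0023,-0.0007,0,0,0,-1,1],[0,0,0,0,0,0,1]]'; python3 m.py
```

```text
t: 10.7
tool_pos: [0.4959, 0.2635, 0.0509]
orientation: [-2.522, -1.874, 0.0]
force: [-3.9, -1.9, 0.0]
opening: 0.0198
phi 73.35 r 0.1394 toolx yaw 73.22 z 0.0509 Frad -2.94 Ftan(cw) -3.23 Mz 0.273 M 0.723
```

```bash
python3 -m creep '[[0.0023,-0.0007,0,0,0,-1,1],[0,0,0,0,0,0,1]]'; python3 m.py
```

```text
t: 10.87
tool_pos: [0.4984, 0.2627, 0.051]
orientation: [2.538, 1.851, 0.0]
force: [-3.5, -1.8, 0.3]
opening: 0.0194
phi 72.27 r 0.1394 toolx yaw 72.21 z 0.0510 Frad -2.76 Ftan(cw) -2.76 Mz 0.250 M 0.634
```

The moment peaked at 0.88 N m and then fell to 0.63 N m while the handle kept advancing about 2°. That is the click, so I stop here. Next I ease back to the middle of the free play and lift off.

```bash
python3 -m creep '[[0,0,0,0,0,0,1],[-0.0046,0.0013,0,0,0,2,1],[-0.0046,0.0008,0,0,0,2,1],[-0.0047,0.0007,0,0,0,2,1],[-0.0047,0.0005,0,0,0,2,1],[0,0,0,0,0,0,1]]'; python3 m.py; python3 -m creep '[[-0.0036,0.0005,0,0,0,1.5,1],[0,0,0,0,0,0,1]]'; python3 m.py
```

```text
t: 11.37
tool_pos: [0.4797, 0.2669, 0.0513]
orientation: [-2.4, -2.028, -0.003]
force: [-1.2, 0.9, -1.9]
opening: 0.0196
phi 80.19 r 0.1389 toolx yaw 80.39 z 0.0513 Frad 0.64 Ftan(cw) -1.34 Mz -0.006 M 0.179
t: 11.53
tool_pos: [0.4761, 0.2671, 0.0512]
orientation: [2.374, 2.058, 0.002]
force: [0.8, 1.2, 0.4]
opening: 0.0197
phi 81.66 r 0.1385 toolx yaw 81.86 z 0.0512 Frad 1.33 Ftan(cw) 0.66 Mz 0.040 M -0.051
```

```bash
python3 -m creep '[[-0.0024,0.0012,0,0,0,1,1],[0,0,0.003,0,0,0,1],[0,0,0.004,0,0,0,1],[0,0,0,0,0,0,1]]'; python3 m.py; python3 -m creep '[[0,0,0.006,0,0,0,1],[0,0,0.008,0,0,0,1],[0,0,0.01,0,0,0,1],[0,0,0.015,0,0,0,1],[0,0,0.02,0,0,0,1],[0,0,0.015,0,0,0,1],[0,0,0,0,0,0,1]]'; python3 m.py
```

```text
t: 11.87
tool_pos: [0.4741, 0.2681, 0.0589]
orientation: [2.357, 2.077, 0.002]
force: [-0.5, 0.5, -1.4]
opening: 0.0196
phi 82.52 r 0.1393 toolx yaw 82.76 z 0.0589 Frad 0.47 Ftan(cw) -0.52 Mz -0.035 M 0.038
t: 12.45
tool_pos: [0.4761, 0.269, 0.1371]
orientation: [2.355, 2.076, 0.011]
force: [0.5, 0.4, -0.8]
opening: 0.0199
phi 81.76 r 0.1405 toolx yaw 82.78 z 0.1371 Frad 0.45 Ftan(cw) 0.45 Mz 0.025 M -0.038
```

```bash
python3 -m creep '[[0.0015,-0.03,0,0,0,0,1],[0.0015,-0.037,0,0,0,0,1],[0.0015,-0.04,0,0,0,0,1],[0.0015,-0.04,0,0,0,0,1],[0.0015,-0.04,0,0,0,0,1],[0.0015,-0.04,0,0,0,0,1],[0.0015,-0.04,0,0,0,0.5,1],[0.0015,-0.04,0,0,0,0.5,1],[0.0015,-0.04,0,0,0,0.5,1],[0.0015,-0.03,0,0,0,0.5,1]]'; python3 -m creep '[[0,0,-0.02,0,0,0,1],[0,0,-0.03,0,0,0,1],[0,0,-0.03,0,0,0,1],[0,0,-0.02,0,0,0,1],[0,0,0,0,0,0,1],[0,0,0,0,0,0,1]]'
python3 - <<'E'
from h import *
v=cam('wrist'); np.savez('v5.npz',*[np.array(x) for x in v])
from grip import held
W,L=held(v);print(len(W),L,'pitch',np.degrees(np.arcsin(L[2])))
s=robot.read_state();print(s['tool_pos'],s['orientation'],s['force'])
b=cam('scene'); save('pics/down.png',b[0][150:400,200:520])
E
```

```text
t: 13.28
tool_pos: [0.488, -0.1122, 0.1318]
orientation: [2.32, 2.117, -0.001]
force: [0.4, 0.2, -1.6]
opening: 0.0197
t: 13.78
tool_pos: [0.487, -0.1087, 0.0308]
orientation: [-2.318, -2.116, 0.003]
force: [-0.4, -0.2, -1.6]
opening: 0.0202
4204 [ 0.09647846  0.99532425  0.0046328   0.4912552  -0.06215745  0.05196499] pitch 0.26544076
[ 0.48863438 -0.10917136  0.03249949] [-2.32008824e+00 -2.11806993e+00  9.41843184e-05] [ 0.38620885  0.21302699 -1.82876236]
```

View pics/down.png

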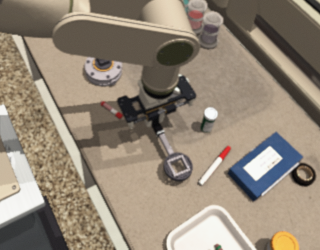

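The wrench hangs level over free bench with the socket at crop (178,166), the marker clear to the right and the tube clear to the left. The underside is about 30 mm up, so I lower gently.

```bash
python3 -m creep '[[0,0,-0.01,0,0,0,1],[0,0,-0.01,0,0,0,1],[0,0,-0.005,0,0,0,1],[0,0,-0.002,0,0,0,1],[0,0,0,0,0,0,1],[0,0,0,0,0,0,1],[0,0,0,0,0,0,1]]'; python3 -m creep '[[0,0,-0.002,0,0,0,1],[0,0,0,0,0,0,1],[0,0,0,0,0,0,1],[0,0,0,0,0,0,1]]'
```

```text
t: 14.47
tool_pos: [0.4888, -0.1092, 0.0052]
orientation: [2.32, 2.118, 0.0]
force: [-0.0, 0.3, -3.1]
opening: 0.0195
t: 14.8
tool_pos: [0.4886, -0.1092, 0.003]
orientation: [2.32, 2.118, 0.0]
force: [1.0, -0.4, -2.7]
opening: 0.0197
```

```bash
python3 -m creep '[[0,0,-0.001,0,0,0,1],[0,0,0,0,0,0,1],[0,0,0,0,0,0,1]]'; python3 -m creep '[[0,0,-0.001,0,0,0,1],[0,0,0,0,0,0,1],[0,0,0,0,0,0,1],[0,0,0,0,0,0,1]]'
```

```text
t: 15.05
tool_pos: [0.4885, -0.1092, 0.0019]
orientation: [2.32, 2.118, -0.0]
force: [-0.4, 0.2, -3.0]
opening: 0.0194
t: 15.38
tool_pos: [0.4887, -0.1092, 0.0014]
orientation: [2.32, 2.118, 0.0]
force: [-3.4, 1.4, 4.4]
opening: 0.0197
```

Contact now: the vertical force reads +4.4 N. I release gently and rise.

```bash
python3 -m creep '[[0,0,0,0,0,0,1],[0,0,0,0,0,0,1],[0,0,0,0,0,0,0.6],[0,0,0,0,0,0,0.6],[0,0,0,0,0,0,0.5],[0,0,0,0,0,0,0.4],[0,0,0,0,0,0,0.3],[0,0,0,0,0,0,0.3]]'; python3 -m creep '[[0,0,0.01,0,0,0,0.3],[0,0,0.03,0,0,0,0.3],[0,0,0.04,0,0,0,0.3],[0,0,0.04,0,0,0,0.3],[0,0,0.04,0,0,0,0.3],[0.01,0.04,0.01,0,0,0,0.3],[0.01,0.04,0.01,0,0,0,0.3],[0.01,0.04,0,0,0,0,0.3],[0,0,0,0,0,0,0.3],[0,0,0,0,0,0,0.3]]'
python3 - <<'E'
from h import *
a=cam('wrist'); save('pics/end.png',a[0]); b=cam('scene'); save('pics/end2.png',b[0][130:330,220:540])
print(robot.read_state()['tool_pos'])
E
```

```text
t: 16.05
tool_pos: [0.4885, -0.1091, 0.0009]
orientation: [2.32, 2.118, -0.0]
force: [0.5, 0.2, 0.2]
opening: 0.055
t: 16.88
tool_pos: [0.5185, 0.0115, 0.1816]
orientation: [2.315, 2.122, 0.001]
force: [-1.0, -0.5, 0.1]
opening: 0.0654
[0.51792564 0.00924167 0.18082807]
```

View pics/end.png

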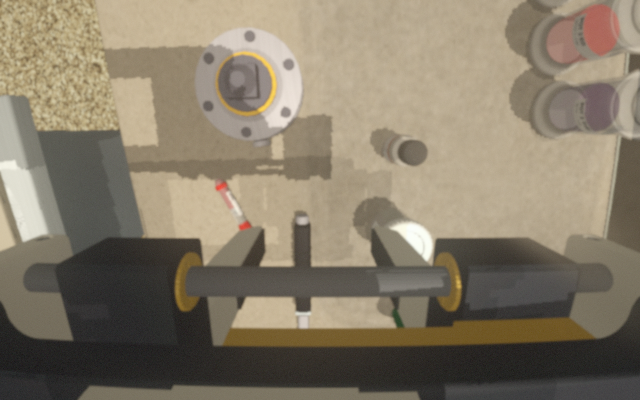

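View pics/end2.png

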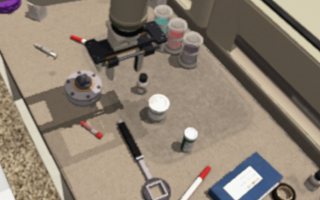

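The wrist view shows the nut head at (240,83), now nearly square to the picture, about 18° clockwise of its starting yaw. That matches the seat I felt. The scene view shows the wrench lying flat, the gripper clear and the bystanders in place.

```bash
python3 -c "
from plant import robot
print(robot.close_job())"
```

```text
the job is handed in; nothing more can be done
None
```

I tightened the nut to the click, took the wrench off, laid it flat on the free bench and handed the job in at about 17 s. No verdict was reported.

- **Tightening:** The moment about the nut rose from about 0.2 N m while the nut ran to a peak of 0.88 N m. It then fell to 0.63 N m as the handle went on about 2° more, which I took as the click, and I stopped there. I did not see the break-over directly.
- **Nut:** After easing back to the middle of the free play, the wrench lifted off with almost no load. The last wrist picture, judged by eye, shows the nut about 18° clockwise of where it started, which fits the seat I felt.
- **Setting down:** The wrench went down still held, with a contact force of 4.4 N, before I opened the fingers. Its hole is roughly 0.37 m from the vessel's axis.
- **Bystanders:** The last pictures show them where they were. I judged that by eye and did not measure it.
- **Washer:** I did not measure whether it moved. The highest moment I read was 0.88 N m, well under the 1.9 N m that holds it.
- **Disagreements:** The position of the wrench hole differed by about 4–5 mm between the ring and the handle's end. The first fit of one nut flat gave 8° against 15° from the other. Re-reading the pixels gave 15°, and the fit went on without resistance.

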